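Hold the green filter cell home in the photometer's well

ROBOT

A 6-joint arm with a two-finger parallel gripper is mounted at the origin on the work surface. World frame = base frame: x ahead of the robot, y to its left, z up, the work surface at z = 0. Lengths are in m, angles in rad, forces in N, time in s.
With the tool pointing down it reaches from about 0.3 to 0.875 m from the base axis. Payload 6.4 kg.
Tool frame: the origin (TCP) lies between the finger pads; the fingertips stand robot.tip_extent ahead of it and the grasp point (between the pads) lies 3 mm ahead of it (robot.tip_extent is the distance from the TCP to the fingertips, in m); z points along the fingers, x is the direction in which the jaws open and shut, and the axes are right-handed (so a half turn about z gives the same grasp; the last joint's range is limited). The gripper opens to 88 mm and grips with 3 to 60 N. Pads are 18 mm wide; open, the fingers measure 123 mm over their backs; the gripper's body (75 mm by 187 mm) begins 45 mm behind the grasp point.
Start: joints at [1.122, 0.181, 1.607, -0, 1.354, -0.206], TCP at [0.138, 0.558, 0.261] pointing down, gripper open.
Joint ranges: [-2.99, 2.99], [-0.89, 2.07], [0.3, 2.58], [-1.14, 4.28], [0, 2.63], [-3.12, 3.12]. Speed limits (rad/s): [2.57, 2.57, 3.01, 3.14, 3.14, 3.14].

INTERFACE

Orientations are given as a unit quaternion [w, x, y, z].
In Python, from bench import robot gives the robot as it stands.
- The arm moves only by the tool servo_tool, never from a script. Its argument "increments" is a list of rows, each an object of numbers: "claw": the finger opening in cm, from 0 to 8.81; "x", "y", "z": the shift along the tool's x, y, z in cm; "turn": the turn about the tool's z in rad. In form: [{"claw": .., "x": .., "y": .., "z": .., "turn": ..}, ...]. A call has 1 to 5 rows; each row is the pose to reach, as a shift and turn from the pose commanded when the call began, along the tool's axes at that moment; what a row does not reach only later rows make up. A row lasts 1/10 s, in which the tool goes at most 50 mm and 8.59 degrees, less where a joint would pass 70% of its speed; a pose out of reach is approached as far as the arm can. A call with a gripper value outside its range is refused whole. The fingers move at their own pace and stop on an object; "grip_force" is the grip in N (left out, the last holds). Time passes only in rows, so rows that repeat a pose let the fingers close. It gives the time, the measured TCP pose, the force and the opening at its end, in the units of the state.
- robot.sense(): the state, without advancing time (a new reading comes with each control period).
- robot.grab_frame(name): name is "scene" or "top"; returns the picture (480x640x3 uint8, red, green, blue); there is no depth.
- robot.camera_model(name): a dict with "fx", "fy", "cx", "cy" (pixels), "position" and "rotation" of the camera in the world. Camera axes: x right, y up, looking along -z (the intrinsics and any distortion apply to the point x, -y, -z); pixel columns grow to the right and rows downward; lengths in m; the calibration is good to about 2 mm. A picture is of the moment at which its call begins. camera_model takes no time and is no camera call.
- robot.finish_job(): hands the job in, once; it reports no verdict.
The state is a dict: "time_s": time; "joint_positions": joint angles; "joint_vel": joint speeds; "tau": joint torques, N m; "eef_pos": TCP position; "orientation": TCP orientation; "contact_force": force on the tool from outside, world axes, zero at the start; "moment": the same for the moment, N m; "width": finger opening in m.
Only numpy, scipy, OpenCV 4.12 (cv2) and the standard library are available. Lean on these libraries where they do the work, as an engineer would, in place of code of your own. Each camera call takes 0.05 s, during which the arm holds its last target. There are 200 camera calls.

TASK

Set up the photometer for its reference reading: slide the light shutter fully open, take the green filter cell from the rack and lower it into the well, turn it by its knurled collar until its hidden keyways drop over the pins, and press it fully home against the spring. Finish while still gripping the collar and holding the cell fully home, since it springs back up if you let go. Do not force the cell, and leave the other cells and the glassware and bottles as they stand.

Things in the scene. Friction and masses are not known exactly. Their poses are not given: they have to be found in the camera images.
- photometer: Bench photometer, fixed: pale grey case 200 (x) x 360 (y) x 90 mm high with a flat top deck; a sloping dark console runs from its front out to x = -175 mm. Origin: centre of the case's underside; z up, -x towards the operator. A louvred lamp housing stands 35 mm above the deck at y = 112 to 175 mm. Shutter rails stand 5 mm above the deck at x = +-30 to 35 mm, y = -117 to +43 mm.
- well (a point): Centre of the mouth of the cell well, level with the deck, at (0, -80, 90) mm in the photometer's frame; axes as the photometer's. A bore 44 mm in diameter, 46 mm deep. A cell's foot goes in, rests on four pins, passes them once its keyways meet them, and lands on a sprung seat 24 mm below the mouth, which yields 6 mm more (4 N at first touch, 8 N when home).
- pins (a point): Centre of the ring of four pins in the well, level with the pins' tops, 10 mm below the mouth. Radial round pins, 5 mm thick, 90 degrees apart, reaching in to 12 mm from the axis. Their angle is not given: it is unrelated to any axes here, differs each time and has to be found by feel; the cell fits in any of its four positions.
- shutter (a joint): Light shutter, a dark flat plate 58 (x) x 84 mm (y), its top 4.2 mm above the deck, sliding in rails along the photometer's +y; starts shut or up to 15 mm open, covering the well. Value in m: 0 shut, 0.065 fully open at its stop, where it lies beside the well, its near edge 33 mm from the well's axis. It drags with about 2 N and stays where it is left.
- shutter_grip (a point): Middle of the top of the shutter's black upright grip tab, 36 (photometer's x) x 10 (photometer's y) x 22 mm tall, reaching from 4.2 to 26.2 mm above the deck. It moves with the shutter; when shut it is 42 mm to the +y side of the well's centre. Axes as the photometer's.
- cell_green: Filter cell with green glass and green band on top, 64 mm tall, 0.13 to 0.22 kg. Below: aluminium plug, 30 mm long, 40 mm in diameter (foot chamfered to 36), with four straight keyways 10 mm wide along its length, centred on its own +-x and +-y. Above: dark knurled collar to grip it by, 52 mm in diameter, 34 mm tall. Origin: centre of the plug's foot; z up along its axis.
- green_seat (a point): Centre of the underside of the green cell's collar, 30 mm above its foot; axes as the cell's. In the rack the collar rests on the rack's top. In the well the collar is 20 mm above the deck while the foot rests on the pins, sinks to 6 mm once the keyways meet the pins (within 0.13 rad; near that limit it may bind until eased round a little), and is level with the deck when home.
- rack: White rack block, fixed, 78 mm (x) x 230 mm (y) x 45 mm high, with three 44 mm holes at y = -75, 0 and +75 mm, one cell in each, in any order. Origin: centre of its underside.
- cell_amber: Same cell with amber glass and band; stays in the rack. Origin: centre of its plug's foot.
- cell_blue: Same cell with blue glass and band; stays in the rack. Origin: centre of its plug's foot.
- flask_large: Stoppered volumetric flask of clear glass, 80 mm in diameter, 220 mm tall; stands by. Origin: centre of its underside.
- flask_small: Stoppered volumetric flask of clear glass, 64 mm in diameter, 180 mm tall; stands by. Origin: centre of its underside.
- beaker: Clear beaker, 78 mm in diameter, 95 mm tall; stands by. Origin: centre of its underside.
- dropper: Amber dropper bottle, 42 mm in diameter, 85 mm tall; stands by. Origin: centre of its underside.
- wash_bottle: White wash bottle with red spout, 68 mm in diameter, 178 mm tall; stands by. Origin: centre of its underside.
- bulb: Orange pipette bulb standing on end, 54 mm in diameter, 75 mm tall; stands by. Origin: centre of its underside.

How it is judged:
On the way:
1. the light shutter is slid fully open, to within 4 mm of its stop (value of joint shutter above 0.061 m), for 0.2 s.
At the end, for the whole second after the job is handed in: The shutter is within 4 mm of fully open; the green cell stands upright (within 0.08 rad) and at rest in the well, within 4 mm of its axis, its collar within 2.2 mm of the deck, pressing on the sprung seat with more than 4 N, and the fingers still hold it there (value of joint shutter above 0.061 m and z of green_seat in the frame of well between -0.003 and 0.0022 m and horizontal distance between green_seat and well below 0.004 m and angle between cell_green's own z axis and vertical below 0.08 rad and contact force between cell_green and photometer above 4 N and contact force between the fingers and cell_green above 1 N and linear speed of cell_green below 0.02 m/s); the arm keeps its last pose, push and grip.
It fails at once if the cell is forced: pressed on the photometer with more than 90 N (contact force between cell_green and photometer above 90 N).
It fails at once if another cell is moved more than 30 mm or tipped ((distance of cell_amber from where it was at the start of the episode above 0.03 m or angle between cell_amber's own z axis and vertical above 0.35 rad) or (distance of cell_blue from where it was at the start of the episode above 0.03 m or angle between cell_blue's own z axis and vertical above 0.35 rad)).
It fails at once if a flask, the beaker, a bottle or the pipette bulb is moved more than 30 mm or tipped ((distance of flask_large from where it was at the start of the episode above 0.03 m or angle between flask_large's own z axis and vertical above 0.35 rad) or (distance of flask_small from where it was at the start of the episode above 0.03 m or angle between flask_small's own z axis and vertical above 0.35 rad) or (distance of beaker from where it was at the start of the episode above 0.03 m or angle between beaker's own z axis and vertical above 0.35 rad) or (distance of dropper from where it was at the start of the episode above 0.03 m or angle between dropper's own z axis and vertical above 0.35 rad) or (distance of wash_bottle from where it was at the start of the episode above 0.03 m or angle between wash_bottle's own z axis and vertical above 0.35 rad) or (distance of bulb from where it was at the start of the episode above 0.03 m or angle between bulb's own z axis and vertical above 0.35 rad)).
It also fails if it takes over 72 s, if anything falls off the work surface, if the arm or the gripper's body presses on something with over 40 N, if the wrist force passes 120 N, or if a joint passes its speed limit or range.

## Working session

There is one attempt and no reset: what is moved stays moved. The work goes in short steps, Python scripts to look and compute and a tool call to move; the robot and the scene stay as the last step left them, time stands still between calls to the robot, and variables do not carry over. Pictures are saved under pics/ and viewed, about 8 in all and at most 12, crops included, and the job is handed in when it is done.

Besides the shell and the picture viewer there is one more tool, called after "Request:" as a command line: name --argument value ..., lists and objects as JSON in quotes. servo_tool: Moves the arm, as the interface text tells. Its arguments: {"type":"object","properties":{"increments":{"type":"array"},"grip_force":{"type":"number"}},"required":["increments"]}

```bash
mkdir -p pics
python3 - <<'E'
from bench import robot
import cv2
print(robot.tip_extent, robot.sense())
for n in("scene","top"):
    cv2.imwrite(f"pics/{n}0.png",robot.grab_frame(n)[:,:,::-1]); print(n,robot.camera_model(n))
E
```

```text
0.022 {'time_s': 0.0, 'joint_positions': array([ 1.12173546e+00,  1.81524867e-01,  1.60799310e+00, -3.34811300e-05,
        1.35377139e+00, -2.06270869e-01]), 'joint_vel': array([-0.00048297,  0.00150322, -0.0006707 , -0.00072506,  0.00030338,
       -0.00076063]), 'tau': array([ 1.68147875e-03, -4.33858287e+01, -3.41851974e+01,  7.03929202e-02,
        3.83116747e-02, -1.16520528e-04]), 'eef_pos': array([0.13799647, 0.55769267, 0.25982639]), 'orientation': array([ 3.89562627e-04,  7.87528987e-01,  6.16277028e-01, -7.53798945e-04]), 'contact_force': array([0.02453403, 1.0191455 , 0.15673993]), 'moment': array([ 0.06597454, -0.00925921,  0.00736109]), 'width': 0.0878255730904866}
scene {'fx': 609.268190254936, 'fy': 609.268190254936, 'cx': 318.47598318541117, 'cy': 232.4209167326883, 'position': array([ 1.15824684, -0.87568583,  1.3333093 ]), 'rotation': array([0.89849521, 0.3313381 , 0.10915585, 0.26647032])}
top {'fx': 441.53126374136906, 'fy': 441.53126374136906, 'cx': 323.69560752026746, 'cy': 239.00042406978025, 'position': array([ 0.4352988 , -0.00938879,  1.27693173]), 'rotation': array([ 0.71353145,  0.03626447, -0.0311073 , -0.6989922 ])}
```

View pics/scene0.png

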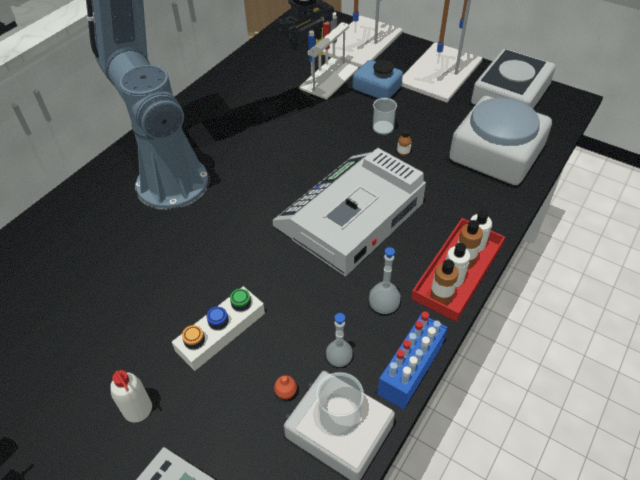

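View pics/top0.png

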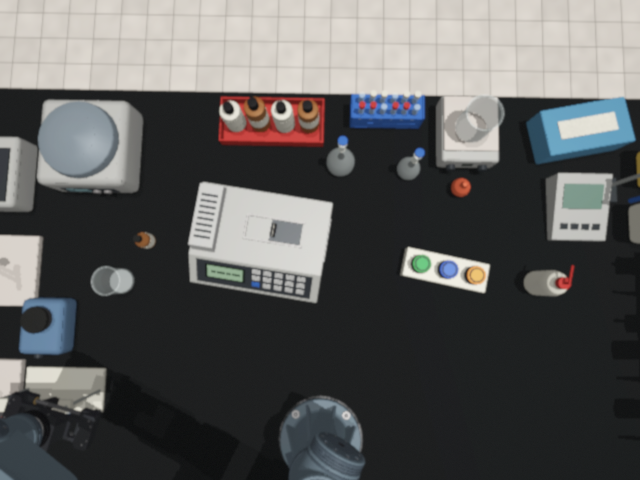

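The scene shows the photometer at about (350,207), with its lamp housing at the far end, and the rack with green at (240,298), blue at (217,317) and amber at (193,336). In the top view the deck is at (275,230), with the shutter at about (275,232), and green is at (421,264). I'll zoom in on these areas.

```bash
cat > h.py <<'E'
import numpy as np, cv2
from bench import robot
from scipy.spatial.transform import Rotation as R
def cam(n):
    m=robot.camera_model(n); q=np.array(m["rotation"]); return m,R.from_quat(q[[1,2,3,0]])
def ray(n,u,v):
    m,r=cam(n); d=r.apply([(u-m["cx"])/m["fx"],-(v-m["cy"])/m["fy"],-1]); return m["position"],d
def atz(n,u,v,z):
    p,d=ray(n,u,v); return p+d*(z-p[2])/d[2]
def proj(n,P):
    m,r=cam(n); c=r.inv().apply(np.asarray(P)-m["position"])
    return np.stack([m["cx"]-m["fx"]*c[...,0]/c[...,2], m["cy"]+m["fy"]*c[...,1]/c[...,2]],-1)
def tri(a,b):
    (p,d),(q,e)=ray("top",*a),ray("scene",*b)
    s,t=np.linalg.lstsq(np.stack([d,-e],1),q-p,rcond=None)[0]
    A,B=p+s*d,q+t*e; return (A+B)/2,np.linalg.norm(A-B)
E
python3 - <<'E'
import cv2,numpy as np
t=cv2.imread("pics/top0.png");s=cv2.imread("pics/scene0.png")
def c(i,x,y,w,h,k): return cv2.resize(i[y:y+h,x:x+w],None,fx=k,fy=k,interpolation=cv2.INTER_CUBIC)
# 800x600: left col top view, right scene
L=np.vstack([c(t,185,175,160,130,2.5),c(t,385,230,160,110,2.5)])
Rr=np.vstack([c(s,265,140,160,130,2.5),c(s,160,270,160,110,2.5)])
cv2.imwrite("pics/crop1.png",np.hstack([L,Rr]))
for n,i in(("top",t),("scene",s)):
    h=cv2.cvtColor(i,cv2.COLOR_BGR2HSV)
    for name,a,b in(("green",50,85),("blue",105,130),("amber",8,22)):
        m=cv2.inRange(h,(a,100,80),(b,255,255))
        box=(385,230,545,340) if n=="top" else (160,270,320,380)
        mm=np.zeros_like(m);mm[box[1]:box[3],box[0]:box[2]]=m[box[1]:box[3],box[0]:box[2]]
        k,l,st,ce=cv2.connectedComponentsWithStats(mm)
        j=1+np.argmax(st[1:,4]);print(n,name,st[j],ce[j])
E
```

```text
top green [412 256  16  16 169] [419.84023669 263.5739645 ]
top blue [439 261  18  17 249] [447.60240964 269.17269076]
top amber [466 267  19  17 269] [475.13011152 274.91449814]
scene green [230 288  20  18 270] [239.31111111 296.97407407]
scene blue [206 306  21  19 306] [216.14705882 315.24836601]
scene amber [182 325  22  20 341] [191.92082111 334.42228739]
```

View pics/crop1.png

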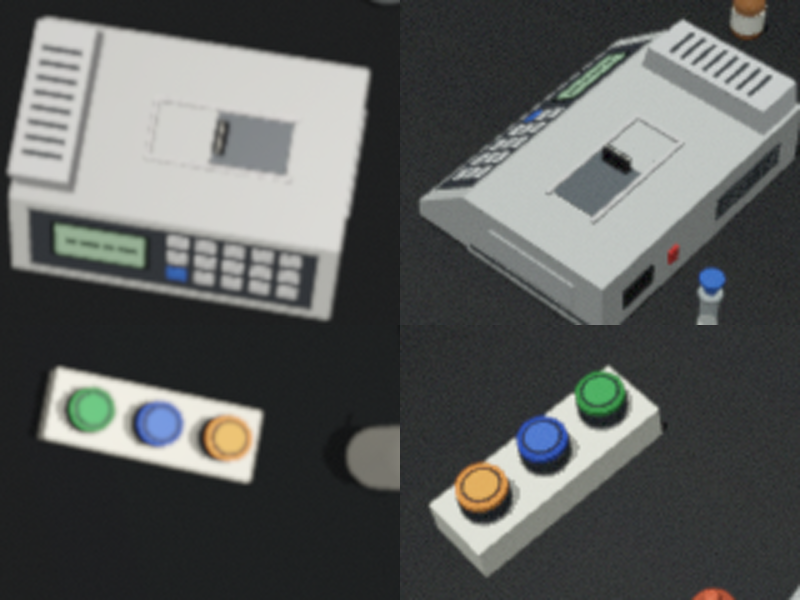

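```bash
cat > fit.py <<'E'
from h import *
from scipy.optimize import least_squares
T=lambda x,y:(x/2.5+185,y/2.5+175)
S=lambda x,y:((x-400)/2.5+265,y/2.5+140)
K=[((.1,-.18,.09),T(369,70),S(605,292)),((-.1,-.18,.09),T(342,252),S(467,198)),
((.035,.043,.095),T(155,102),S(684,143)),((-.035,.043,.095),T(146,160),S(640,119)),
((-.035,-.117,.095),T(291,182),S(549,192)),((.035,-.117,.095),T(300,121),S(594,222))]
for p,a,b in K: print(p,*[np.round(v,4) for v in tri(a,b)])
def W(q,P): return R.from_euler("z",q[3]).apply(np.array(P))+[q[0],q[1],q[2]]
P=[k[0] for k in K]; ob=np.array([[k[1],k[2]] for k in K])
f=lambda q: np.concatenate([(proj("top",W(q,P))-ob[:,0]).ravel(),(proj("scene",W(q,P))-ob[:,1]).ravel()])
r=least_squares(f,[.45,.1,0,0],loss="soft_l1"); print("photometer x y z yaw",r.x.round(4),"res",f(r.x).round(1))
q=r.x
print("well",W(q,(0,-.08,.09)))
print("tab top", *tri(T(221,130),S(617,157)))
ring=dict(green=((419.84,263.57),(239.31,296.97)),blue=((447.6,269.17),(216.15,315.25)),amber=((475.13,274.91),(191.92,334.42)))
c={k:tri(*v) for k,v in ring.items()}
for k in c: print(k,c[k][0].round(4),round(c[k][1],4), "at z=.079:",atz("top",*ring[k][0],.079).round(4),atz("scene",*ring[k][1],.079).round(4))
E
python3 fit.py
```

```text
(0.1, -0.18, 0.09) [ 0.6505 -0.0203  0.0837] 0.0046
(-0.1, -0.18, 0.09) [0.4529 0.0063 0.0882] 0.0087
(0.035, 0.043, 0.095) [0.6112 0.2136 0.0815] 0.0057
(-0.035, 0.043, 0.095) [0.5477 0.2217 0.0793] 0.0064
(-0.035, -0.117, 0.095) [0.526  0.0621 0.0893] 0.0061
(0.035, -0.117, 0.095) [0.5917 0.0532 0.0881] 0.0034
photometer x y z yaw [ 0.5745  0.1727 -0.0075 -0.1342] res [-1.  -0.2 -1.5 -0.6  0.1 -2.5 -0.7 -0.4 -0.5 -0.1  0.  -1.1 -0.9 -0.
 -1.7  1.  -0.2 -0.1 -1.9 -1.7 -1.8  0.5 -0.3  0.8]
well [0.56374991 0.09345787 0.08254576]
tab top [0.57488715 0.13382861 0.11027726] 0.003219240979850519
green [ 0.4874 -0.264   0.07  ] 0.0032 at z=.079: [ 0.4882 -0.2611  0.079 ] [ 0.4909 -0.2694  0.079 ]
blue [ 0.4739 -0.3389  0.0717] 0.0026 at z=.079: [ 0.4746 -0.336   0.079 ] [ 0.4768 -0.3427  0.079 ]
amber [ 0.46   -0.413   0.0724] 0.0022 at z=.079: [ 0.4607 -0.4101  0.079 ] [ 0.4627 -0.416   0.079 ]
```

```bash
cat >> fit.py <<'E'
print("----")
print("base",proj("top",[0,0,.01]),proj("scene",[0,0,.01]))
for n,j in(("top",0),("scene",1)):
    g=lambda q:(proj(n,W((q[0],q[1],0,q[2]),P))-ob[:,j]).ravel()
    r=least_squares(g,[.5,.1,0],loss="soft_l1");Q=(*r.x[:2],0,r.x[2])
    print(n,r.x.round(4),"well",W(Q,(0,-.08,.09)).round(4),"res",g(r.x).round(1))
print("tab at z .1162",atz("top",*T(221,130),.1162),atz("scene",*S(617,157),.1162))
E
python3 fit.py | sed -n '/----/,$p'
python3 - <<'E'
import cv2,numpy as np
t=cv2.imread("pics/top0.png");s=cv2.imread("pics/scene0.png")
c=lambda i,x,y,w,h,k:cv2.resize(i[y:y+h,x:x+w],None,fx=k,fy=k,interpolation=cv2.INTER_CUBIC)
cv2.imwrite("pics/crop2.png",np.vstack([np.hstack([c(t,230,205,80,50,5),c(s,310,175,80,50,5)]),np.hstack([c(t,395,240,80,60,5),c(s,200,270,80,60,5)])]))
E
```

```text
----
base [319.89884946 439.41901433] [171.99821598 179.6061058 ]
top [ 0.5706  0.1705 -0.1226] well [0.5608 0.0911 0.09  ] res [-0.5 -0.1 -0.2  0.1  0.2 -1.3 -0.4  1.   0.4  0.7  0.6 -0.5]
scene [ 0.5815  0.1695 -0.1473] well [0.5698 0.0903 0.09  ] res [-0.3 -0.  -0.7  0.2  1.6 -0.1 -0.1 -1.9 -0.6  0.   0.8  0.6]
tab at z .1162 [0.57541132 0.13416021 0.1162    ] [0.57664169 0.12769056 0.1162    ]
```

View pics/crop2.png

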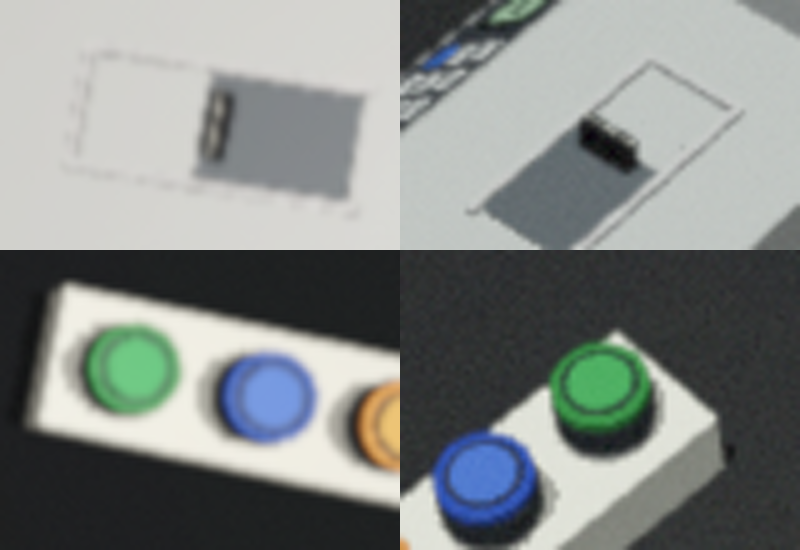

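Run:
```python
from h import *
from scipy.optimize import least_squares
T=lambda x,y:(x/5+230,y/5+205); S=lambda x,y:((x-400)/5+310,y/5+175)
T2=lambda x,y:(x/2.5+185,y/2.5+175); S2=lambda x,y:((x-400)/2.5+265,y/2.5+140)
W=lambda q,P:R.from_euler("z",q[2]).apply(np.array(P))+[q[0],q[1],0]
g=tri((422.2,263.6),(240,296)); b=tri((395+268/5,240+147/5),(200+85/5,270+220/5))
print("green",g,atz("top",422.2,263.6,.079),atz("scene",240,296,.079)); print("blue",b)
print("tab",tri(T(216,127),S(608,132)),atz("top",*T(216,127),.1162),atz("scene",*S(608,132),.1162))
# obs: camera, point, isShutter, px
O=[("top",(.029,-.112,.0942),1,T(363,92)),("top",(-.029,-.112,.0942),1,T(350,198)),("top",(.029,-.028,.0942),1,T(212,72)),("top",(-.029,-.028,.0942),1,T(197,176)),
("top",(0,-.038,.1162),1,T(216,127)),("scene",(0,-.038,.1162),1,S(608,132)),("scene",(-.029,-.112,.0942),1,S(482,207)),("scene",(.029,-.028,.0942),1,S(655,170)),
("top",(.1,-.18,.09),0,T2(369,70)),("scene",(.1,-.18,.09),0,S2(605,292)),("top",(-.1,-.18,.09),0,T2(342,252)),("scene",(-.1,-.18,.09),0,S2(467,198)),
("top",(.035,.043,.095),0,T(97,52)),("top",(-.035,.043,.095),0,T(70,170)),("scene",(.035,.043,.095),0,S(743,113)),("scene",(-.035,.043,.095),0,S(651,62)),("scene",(-.035,-.117,.095),0,S(473,212))]
for cams in(("top","scene"),("top",),("scene",)):
    o=[k for k in O if k[0] in cams]
    f=lambda q:np.concatenate([proj(n,W(q,np.array(p)+[0,s*q[3],0]))-px for n,p,s,px in o])
    r=least_squares(f,[.57,.17,-.13,0],loss="soft_l1")
    q=r.x;print(cams,q.round(4),"well",W(q,(0,-.08,.09)).round(4),"tab",W(q,(0,-.038+q[3],.1162)).round(4)); print(f(q).round(1))
```

```text
green (array([ 0.48925519, -0.26669764,  0.07867613]), np.float64(0.002588309229923516)) [ 0.48825219 -0.26747383  0.079     ] [ 0.49049249 -0.26610178  0.079     ]
blue (array([ 0.47471335, -0.3385724 ,  0.07755168]), np.float64(0.0016112405179368992))
tab (array([0.56861681, 0.13654241, 0.10888815]), np.float64(0.0037628072300884656)) [0.56633746 0.13440226 0.1162    ] [0.57340119 0.13194051 0.1162    ]
('top', 'scene') [ 0.5752  0.1687 -0.1306  0.0028] well [0.5648 0.0894 0.09  ] tab [0.5706 0.1338 0.1162]
[ 0.6 -0.1 -0.2 -0.1  0.1 -0.7 -0.4 -0.4  0.3 -1.6 -0.5 -0.8 -0.6 -0.2
  0.3 -0.1  0.4 -1.2 -1.2 -0.6  0.1 -1.1 -2.3  0.4 -1.4 -2.7 -0.3 -0.8
 -0.6 -1.4 -1.6 -2.4 -2.3 -0.8]
('top',) [ 0.5725  0.1679 -0.1277  0.0039] well [0.5623 0.0886 0.09  ] tab [0.5681 0.1341 0.1162]
[ 0.4  0.7 -0.2  0.7 -0.   0.2 -0.5  0.5  0.1 -0.7  0.6 -0.4  0.5 -0.3
 -1.2 -1.6 -0.   0.2]
('scene',) [ 0.5796  0.1691 -0.1374  0.0006] well [0.5686 0.0898 0.09  ] tab [0.5745 0.132  0.1162]
[ 0.3  0.1  0.1  0.6  1.2  0.9 -0.2 -0.1 -1.1  0.6  0.9 -0.8 -0.1 -1.9
 -1.1 -0.5]
```

Green reads (0.489, -0.2665, 0.079), which agrees with the 79 mm the text gives. The well is about (0.565, 0.089) and the shutter tab about (0.571, 0.134). Next I'm moving to the tab, with the jaws along the photometer's y.

Request:
servo_tool --increments '[{"claw": 5,"x": -5,"y": 8.5,"turn": -0.11},{"claw": 5,"x": -10,"y": 17,"turn": -0.11},{"claw": 5,"x": -15,"y": 25,"turn": -0.11},{"claw": 5,"x": -20,"y": 34,"turn": -0.11},{"claw": 5,"x": -30.8,"y": 52.2,"turn": -0.11}]'

```text
validation failed for argument at $.in...
```

```bash
cat >> h.py <<'E'
def go(x,y,z,yaw=None):
    "shift in tool cm / turn to reach world target; yaw = angle of tool x in world"
    s=robot.sense(); q=s["orientation"]; r=R.from_quat(q[[1,2,3,0]]); X=r.apply([1,0,0]); a=np.arctan2(X[1],X[0])
    d=r.inv().apply(np.array([x,y,z])-s["eef_pos"])*100
    print("t %.2f pos"%s["time_s"],s["eef_pos"].round(4),"yaw %.4f"%a,"F",s["contact_force"].round(1),"w %.4f"%s["width"])
    print("shift cm",d.round(2),"turn",None if yaw is None else round((a-yaw+np.pi/2)%np.pi-np.pi/2,4))
E
python3 - <<'E'
from h import *
go(.5706,.1338,.18,np.pi/2-.131)
p,e=tri((418,154),(340,318)); print("flask_small stopper",p,e)
E
```

```text
t 0.10 pos [0.138  0.5577 0.2599] yaw 1.3280 F [ 0.  -0.1 -0.1] w 0.0884
shift cm [-30.74  52.18   8.02] turn -0.1118
flask_small stopper [ 0.7654624  -0.23656804  0.17007759] 0.0020392280885137724
```

Request:
servo_tool --increments '[{"claw": 5,"x": -5,"y": 8.5,"z": 0,"turn": -0.11},{"claw": 5,"x": -10,"y": 17,"z": 0,"turn": -0.11},{"claw": 5,"x": -15,"y": 25,"z": 0,"turn": -0.11},{"claw": 5,"x": -20,"y": 34,"z": 0,"turn": -0.11},{"claw": 5,"x": -30.8,"y": 52.2,"z": 0,"turn": -0.11}]'

```text
time_s: 0.6
eef_pos: [0.3173, 0.3813, 0.2605]
orientation: [0.0, 0.752, 0.659, -0.0]
contact_force: [1.4, 0.1, 0.9]
width: 0.0509
```

```bash
python3 -c "
from h import *
import math
go(.5706,.1338,.18,math.pi/2-.131)"
```

```text
t 0.60 pos [0.3173 0.3813 0.2605] yaw 1.4385 F [1.4 0.1 0.9] w 0.0509
shift cm [-21.19  28.37   8.05] turn -0.0013
```

Request:
servo_tool --increments '[{"claw": 5,"x": -21.2,"y": 28.4,"z": 4,"turn": 0},{"claw": 5,"x": -21.2,"y": 28.4,"z": 4,"turn": 0},{"claw": 5,"x": -21.2,"y": 28.4,"z": 4,"turn": 0},{"claw": 5,"x": -21.2,"y": 28.4,"z": 8,"turn": 0},{"claw": 5,"x": -21.2,"y": 28.4,"z": 8,"turn": 0}]'

```text
time_s: 1.1
eef_pos: [0.4927, 0.2102, 0.2142]
orientation: [0.0, 0.753, 0.659, 0.0]
contact_force: [0.1, -0.1, -0.1]
width: 0.0501
```

Request:
servo_tool --increments '[{"claw": 5,"x": 0,"y": 0,"z": 0,"turn": 0}]'

```text
time_s: 1.2
eef_pos: [0.4936, 0.2076, 0.2121]
orientation: [-0.0, 0.754, 0.656, -0.002]
contact_force: [0.4, 1.0, -0.2]
width: 0.0503
```

```bash
python3 -c "
from h import *
import math
go(.5706,.1338,.15,math.pi/2-.131)"
```

```text
t 1.20 pos [0.4936 0.2076 0.2121] yaw 1.4322 F [ 0.4  1.  -0.2] w 0.0503
shift cm [-6.23  8.65  6.21] turn -0.0076
```

Request:
servo_tool --increments '[{"claw": 5,"x": -6.2,"y": 8.6,"z": 6,"turn": -0.007},{"claw": 5,"x": -6.2,"y": 8.6,"z": 6,"turn": -0.007},{"claw": 5,"x": -6.2,"y": 8.6,"z": 6,"turn": -0.007},{"claw": 5,"x": -6.2,"y": 8.6,"z": 6,"turn": -0.007},{"claw": 5,"x": -6.2,"y": 8.6,"z": 6,"turn": -0.007}]'

```text
time_s: 1.7
eef_pos: [0.5677, 0.1396, 0.1542]
orientation: [-0.001, 0.75, 0.661, -0.0]
contact_force: [-0.4, 0.1, 0.5]
width: 0.0501
```

Run:
```python
from h import *
import math
go(.5706,.1338,.12,math.pi/2-.131)
t=robot.grab_frame("top")[:,:,::-1];s=robot.grab_frame("scene")[:,:,::-1]
c=lambda i,x,y,w,h,k:cv2.resize(i[y:y+h,x:x+w],None,fx=k,fy=k,interpolation=cv2.INTER_CUBIC)
cv2.imwrite("pics/over.png",np.hstack([c(t,200,180,133,120,3),c(s,290,140,133,120,3)]))
P=robot.sense()["eef_pos"]; print(proj("scene",P+[0,0,-.022]))
```

```text
t 1.70 pos [0.5677 0.1396 0.1542] yaw 1.4446 F [-0.4  0.1  0.5] w 0.0501
shift cm [-0.54  0.36  3.42] turn 0.0048
[351.61496441 194.46941582]
```

View pics/over.png

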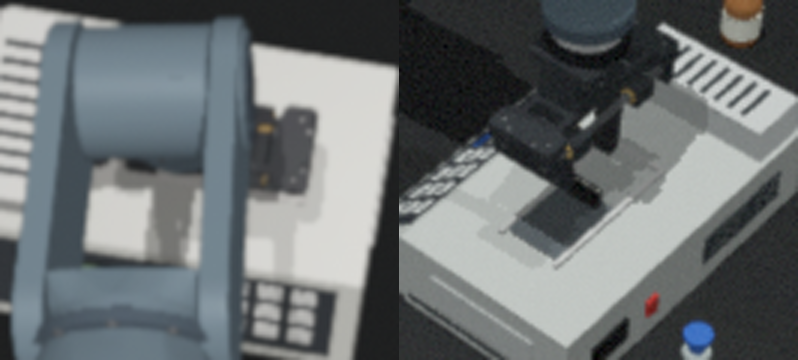

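The fingers straddle the tab: near tip at about (357,207), far tip at about (358,190). I'm lowering now and will grip gently.

Request:
servo_tool --increments '[{"claw": 5,"x": -0.5,"y": 0.3,"z": 1.5,"turn": 0},{"claw": 5,"x": -0.5,"y": 0.3,"z": 3,"turn": 0},{"claw": 5,"x": -0.5,"y": 0.3,"z": 3.4,"turn": 0},{"claw": 5,"x": -0.5,"y": 0.3,"z": 3.4,"turn": 0}]'

```text
time_s: 2.2
eef_pos: [0.5696, 0.1339, 0.1188]
orientation: [-0.001, 0.75, 0.661, -0.001]
contact_force: [-0.9, 0.4, -1.1]
width: 0.0499
```

Request:
servo_tool --increments '[{"claw": 0.5,"x": 0,"y": 0,"z": 0,"turn": 0},{"claw": 0.5,"x": 0,"y": 0,"z": 0,"turn": 0},{"claw": 0.5,"x": 0,"y": 0,"z": 0,"turn": 0},{"claw": 0.5,"x": 0,"y": 0,"z": 0,"turn": 0},{"claw": 0.5,"x": 0,"y": 0,"z": 0,"turn": 0}]' --grip_force 10

```text
time_s: 2.7
eef_pos: [0.571, 0.1339, 0.1208]
orientation: [0.0, 0.75, 0.661, 0.0]
contact_force: [0.6, 1.9, 1.0]
width: 0.0121
```

```bash
python3 -c "
from h import *
import math
go(.5706,.1338,.12,math.pi/2-.131)"
```

```text
t 2.70 pos [0.571  0.1339 0.1208] yaw 1.4449 F [0.6 1.9 1. ] w 0.0121
shift cm [-0.01 -0.04  0.08] turn 0.0051
```

Request:
servo_tool --increments '[{"claw": 0.5,"x": 1.5,"y": 0,"z": 0,"turn": 0},{"claw": 0.5,"x": 3,"y": 0,"z": 0,"turn": 0},{"claw": 0.5,"x": 4.5,"y": 0,"z": 0,"turn": 0},{"claw": 0.5,"x": 5.5,"y": 0,"z": 0,"turn": 0},{"claw": 0.5,"x": 5.8,"y": 0,"z": 0,"turn": 0}]'

```text
time_s: 3.2
eef_pos: [0.5794, 0.1933, 0.1208]
orientation: [0.001, 0.75, 0.662, 0.001]
contact_force: [4.4, -3.3, -0.8]
width: 0.0104
```

Request:
servo_tool --increments '[{"claw": 0.5,"x": 0.2,"y": 0,"z": 0,"turn": 0},{"claw": 0.5,"x": 0.4,"y": 0,"z": 0,"turn": 0},{"claw": 0.5,"x": 0.4,"y": 0,"z": 0,"turn": 0}]'

```text
time_s: 3.5
eef_pos: [0.5799, 0.1967, 0.1208]
orientation: [0.001, 0.75, 0.662, 0.001]
contact_force: [4.7, -1.2, -1.4]
width: 0.0097
```

Request:
servo_tool --increments '[{"claw": 0.5,"x": 0.15,"y": 0,"z": 0,"turn": 0},{"claw": 0.5,"x": 0.3,"y": 0,"z": 0,"turn": 0},{"claw": 0.5,"x": 0.3,"y": 0,"z": 0,"turn": 0}]'

```text
time_s: 3.8
eef_pos: [0.5803, 0.1993, 0.1208]
orientation: [0.001, 0.75, 0.662, 0.001]
contact_force: [5.0, -2.5, -1.8]
width: 0.0099
```

Request:
servo_tool --increments '[{"claw": 0.5,"x": 0.15,"y": 0,"z": 0,"turn": 0},{"claw": 0.5,"x": 0.3,"y": 0,"z": 0,"turn": 0},{"claw": 0.5,"x": 0.3,"y": 0,"z": 0,"turn": 0}]'

```text
time_s: 4.1
eef_pos: [0.5803, 0.1996, 0.1207]
orientation: [0.002, 0.75, 0.662, -0.001]
contact_force: [3.2, -14.4, -0.0]
width: 0.01
```

```bash
python3 -c "
from h import *
import math
go(.571,.1339,.12,math.pi/2-.131)"
```

```text
t 4.10 pos [0.5803 0.1996 0.1207] yaw 1.4457 F [  3.2 -14.4  -0. ] w 0.0100
shift cm [-6.63 -0.11  0.1 ] turn 0.0059
```

The shutter reached its stop: 14 N and 66 mm of travel. I'll release, turn the jaws 90°, and grip the tab across its 36 mm width to fix the photometer's x.

Request:
servo_tool --increments '[{"claw": 5.5,"x": -0.3,"y": 0,"z": 0,"turn": 0},{"claw": 5.5,"x": -0.3,"y": 0,"z": 0,"turn": 0},{"claw": 5.5,"x": -0.3,"y": 0,"z": -2,"turn": 0},{"claw": 5.5,"x": -0.3,"y": 0,"z": -4,"turn": 0.12},{"claw": 5.5,"x": -0.3,"y": 0,"z": -4,"turn": 0.26}]'

```text
time_s: 4.6
eef_pos: [0.5804, 0.1999, 0.1635]
orientation: [0.001, 0.831, 0.557, 0.002]
contact_force: [0.3, -0.5, -0.5]
width: 0.0481
```

Request:
servo_tool --increments '[{"claw": 5.5,"x": 0,"y": 0,"z": 0,"turn": 0.14},{"claw": 5.5,"x": 0,"y": 0,"z": 0,"turn": 0.28},{"claw": 5.5,"x": 0,"y": 0,"z": 0,"turn": 0.42},{"claw": 5.5,"x": 0,"y": 0,"z": 0,"turn": 0.56},{"claw": 5.5,"x": 0,"y": 0,"z": 0,"turn": 0.7}]'

```text
time_s: 5.1
eef_pos: [0.5784, 0.1996, 0.1603]
orientation: [-0.0, 0.971, 0.238, -0.0]
contact_force: [0.8, -0.1, -0.3]
width: 0.0549
```

Request:
servo_tool --increments '[{"claw": 5.5,"x": 0,"y": 0,"z": 0,"turn": 0.14},{"claw": 5.5,"x": 0,"y": 0,"z": 0,"turn": 0.28},{"claw": 5.5,"x": 0,"y": 0,"z": 0,"turn": 0.42},{"claw": 5.5,"x": 0,"y": 0,"z": 0,"turn": 0.56},{"claw": 5.5,"x": 0,"y": 0,"z": 0,"turn": 0.62}]'

```text
time_s: 5.6
eef_pos: [0.5784, 0.1996, 0.1603]
orientation: [-0.0, 0.998, -0.069, -0.0]
contact_force: [1.0, 0.2, -0.8]
width: 0.0548
```

Request:
servo_tool --increments '[{"claw": 5.5,"x": 0,"y": 0,"z": 0,"turn": 0}]'

```text
time_s: 5.7
eef_pos: [0.5785, 0.1995, 0.1603]
orientation: [-0.0, 0.998, -0.067, -0.0]
contact_force: [-0.6, -1.0, 0.5]
width: 0.0548
```

```bash
python3 -c "
from h import *
go(.5803,.1996,.12,-.14)"
```

```text
t 5.70 pos [0.5785 0.1995 0.1603] yaw -0.1343 F [-0.6 -1.   0.5] w 0.0548
shift cm [ 0.18 -0.04  4.03] turn 0.0057
```

Request:
servo_tool --increments '[{"claw": 5.5,"x": 0.1,"y": 0,"z": 2,"turn": 0.006},{"claw": 5.5,"x": 0.1,"y": 0,"z": 4,"turn": 0.006},{"claw": 5.5,"x": 0.1,"y": 0,"z": 4,"turn": 0.006}]'

```text
time_s: 6.0
eef_pos: [0.579, 0.1988, 0.1187]
orientation: [-0.0, 0.998, -0.069, -0.001]
contact_force: [-0.2, -0.6, 0.1]
width: 0.055
```

Request:
servo_tool --increments '[{"claw": 3,"x": 0,"y": 0,"z": 0,"turn": 0},{"claw": 3,"x": 0,"y": 0,"z": 0,"turn": 0},{"claw": 3,"x": 0,"y": 0,"z": 0,"turn": 0},{"claw": 3,"x": 0,"y": 0,"z": 0,"turn": 0},{"claw": 3,"x": 0,"y": 0,"z": 0,"turn": 0}]' --grip_force 15

```text
time_s: 6.5
eef_pos: [0.5803, 0.1984, 0.121]
orientation: [-0.0, 0.998, -0.07, 0.0]
contact_force: [0.1, 1.5, 1.5]
width: 0.0354
```

```bash
python3 -c "
from h import *
go(.5803,.1996,.12,-.14)"
```

```text
t 6.50 pos [0.5803 0.1984 0.121 ] yaw -0.1409 F [0.1 1.5 1.5] w 0.0354
shift cm [-0.01 -0.12  0.1 ] turn -0.0009
```

Request:
servo_tool --increments '[{"claw": 8.8,"x": 0,"y": 0,"z": 0,"turn": 0},{"claw": 8.8,"x": 0,"y": 0,"z": -2,"turn": 0},{"claw": 8.8,"x": 0,"y": 0,"z": -6,"turn": 0},{"claw": 8.8,"x": 0,"y": 0,"z": -10,"turn": 0},{"claw": 8.8,"x": -4,"y": 0,"z": -14,"turn": 0.05}]'

```text
time_s: 7.0
eef_pos: [0.5473, 0.202, 0.2579]
orientation: [0.0, 0.995, -0.097, 0.001]
contact_force: [1.5, 0.9, -0.1]
width: 0.0739
```

```bash
python3 -c "
from h import *
print('flaskL',tri((342,142),(390,253)))
go(.489,-.2665,.24,-.19)"
```

```text
flaskL (array([ 0.78125361, -0.04021114,  0.20786338]), np.float64(0.0022571946512359034))
t 7.00 pos [0.5473 0.202  0.2579] yaw -0.1938 F [ 1.5  0.9 -0.1] w 0.0739
shift cm [ 3.29 47.1   1.78] turn -0.0038
```

Request:
servo_tool --increments '[{"claw": 8.8,"x": 0,"y": 5,"z": 0,"turn": 0},{"claw": 8.8,"x": 0,"y": 10,"z": 0,"turn": 0},{"claw": 8.8,"x": 0,"y": 15,"z": 0,"turn": 0},{"claw": 8.8,"x": 0.5,"y": 20,"z": 0,"turn": 0},{"claw": 8.8,"x": 1,"y": 25,"z": 0,"turn": 0}]'

```text
time_s: 7.5
eef_pos: [0.5066, -0.0455, 0.2561]
orientation: [0.0, 0.995, -0.095, 0.0]
contact_force: [1.9, 0.2, 0.8]
width: 0.0881
```

Request:
servo_tool --increments '[{"claw": 8.8,"x": 1,"y": 5,"z": 1,"turn": 0},{"claw": 8.8,"x": 1.5,"y": 10,"z": 2,"turn": 0},{"claw": 8.8,"x": 2,"y": 15,"z": 5,"turn": 0},{"claw": 8.8,"x": 2.2,"y": 20,"z": 7,"turn": 0},{"claw": 8.8,"x": 2.2,"y": 21,"z": 9,"turn": 0}]'

```text
time_s: 8.0
eef_pos: [0.4887, -0.2581, 0.166]
orientation: [0.001, 0.995, -0.097, 0.001]
contact_force: [1.0, 0.3, 0.4]
width: 0.0885
```

Request:
servo_tool --increments '[{"claw": 8.8,"x": 0,"y": 0,"z": 0,"turn": 0},{"claw": 8.8,"x": 0,"y": 0,"z": 0,"turn": 0}]'

```text
time_s: 8.2
eef_pos: [0.4885, -0.254, 0.1654]
orientation: [-0.001, 0.995, -0.096, -0.001]
contact_force: [-0.0, 0.4, 0.4]
width: 0.0882
```

Run:
```python
from h import *
go(.489,-.2665,.15,-.19)
t=robot.grab_frame("top")[:,:,::-1];s=robot.grab_frame("scene")[:,:,::-1]
c=lambda i,x,y,w,h,k:cv2.resize(i[y:y+h,x:x+w],None,fx=k,fy=k,interpolation=cv2.INTER_CUBIC)
cv2.imwrite("pics/rack.png",np.vstack([np.hstack([c(t,230,205,80,50,5),c(s,310,175,80,50,5)]),np.hstack([c(t,380,210,80,60,5),c(s,200,250,80,60,5)])]))
```

```text
t 8.20 pos [ 0.4885 -0.254   0.1654] yaw -0.1925 F [-0.   0.4  0.4] w 0.0882
shift cm [0.29 1.22 1.54] turn -0.0025
```

View pics/rack.png

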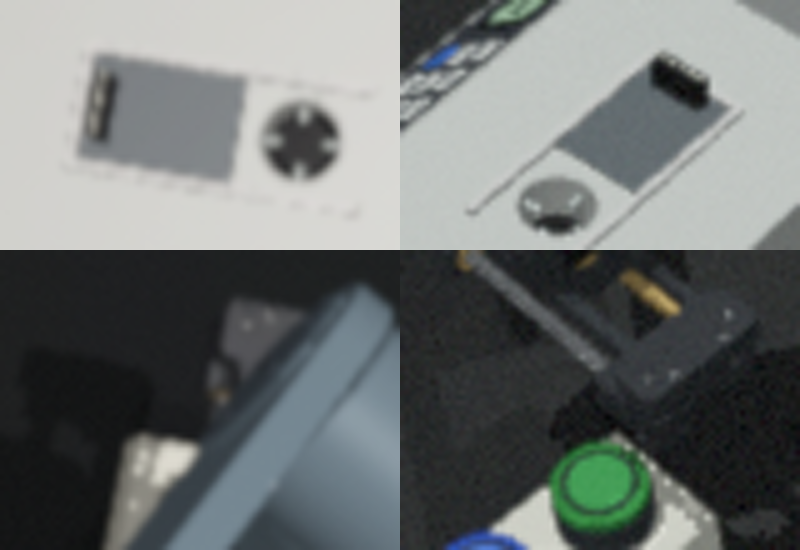

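The shutter is now fully open, and the well mouth with its four pins shows at about (290.4,233.2) in the top view and (341.6,216.2) in the scene. The gripper is above the green cell, which is clear of its neighbours. I'll check the well against the felt tab position.

Run:
```python
from h import *
a,b=(290.4,233.2),(341.6,216.2)
print("well",tri(a,b),atz("top",*a,.09),atz("scene",*b,.09))
a,b=(230+102/5,205+104/5),(310+281/5,175+66/5)
print("tab",tri(a,b),atz("top",*a,.1162),atz("scene",*b,.1162))
go(.489,-.2665,.15,-.19)
```

```text
well (array([0.56422281, 0.09218289, 0.08659691]), np.float64(0.0032198552205985097)) [0.56261377 0.09085024 0.09      ] [0.5669584  0.09073372 0.09      ]
tab (array([0.57924876, 0.19697282, 0.11494465]), np.float64(0.004420910549919725)) [0.57738723 0.19527501 0.1162    ] [0.58128408 0.19765881 0.1162    ]
t 8.30 pos [ 0.4897 -0.2535  0.1669] yaw -0.1901 F [ 0.6 -0.3  0.9] w 0.0881
shift cm [0.17 1.29 1.69] turn -0.0001
```

Request:
servo_tool --increments '[{"claw": 8.8,"x": 0.1,"y": 1.2,"z": 1,"turn": 0},{"claw": 8.8,"x": 0.1,"y": 1.2,"z": 3,"turn": 0},{"claw": 8.8,"x": 0.1,"y": 1.2,"z": 5,"turn": 0},{"claw": 8.8,"x": 0.1,"y": 1.2,"z": 7,"turn": 0},{"claw": 8.8,"x": 0.1,"y": 1.2,"z": 8,"turn": 0}]'

```text
time_s: 8.8
eef_pos: [0.4875, -0.2654, 0.0844]
orientation: [-0.0, 0.996, -0.095, -0.001]
contact_force: [0.1, 0.5, -0.1]
width: 0.0881
```

Run:
```python
from h import *
go(.489,-.2655,.077,-.19)
```

```text
t 8.80 pos [ 0.4875 -0.2654  0.0844] yaw -0.1897 F [ 0.1  0.5 -0.1] w 0.0881
shift cm [ 0.15 -0.02  0.74] turn 0.0003
```

Request:
servo_tool --increments '[{"claw": 8.8,"x": 0.1,"y": 0,"z": 0.8,"turn": 0},{"claw": 8.8,"x": 0.1,"y": 0,"z": 0.8,"turn": 0}]'

```text
time_s: 9.0
eef_pos: [0.4888, -0.266, 0.0773]
orientation: [-0.0, 0.995, -0.095, -0.0]
contact_force: [0.0, 0.9, 0.2]
width: 0.0878
```

Request:
servo_tool --increments '[{"claw": 4.5,"x": 0,"y": 0,"z": 0,"turn": 0},{"claw": 4.5,"x": 0,"y": 0,"z": 0,"turn": 0},{"claw": 4.5,"x": 0,"y": 0,"z": 0,"turn": 0},{"claw": 4.5,"x": 0,"y": 0,"z": 0,"turn": 0},{"claw": 4.5,"x": 0,"y": 0,"z": 0,"turn": 0}]' --grip_force 35

```text
time_s: 9.5
eef_pos: [0.4892, -0.2666, 0.0783]
orientation: [0.0, 0.995, -0.095, 0.001]
contact_force: [-0.0, -0.8, 1.6]
width: 0.051
```

Request:
servo_tool --increments '[{"claw": 4.5,"x": 0,"y": 0,"z": 0,"turn": 0},{"claw": 4.5,"x": 0,"y": 0,"z": 0,"turn": 0},{"claw": 4.5,"x": 0,"y": 0,"z": 0,"turn": 0}]'

```text
time_s: 9.8
eef_pos: [0.4891, -0.2666, 0.0783]
orientation: [0.0, 0.995, -0.095, 0.0]
contact_force: [1.3, 0.4, 4.1]
width: 0.0516
```

Run:
```python
from h import *
go(.489,-.2655,.077,-.19)
```

```text
t 9.80 pos [ 0.4891 -0.2666  0.0783] yaw -0.1910 F [1.3 0.4 4.1] w 0.0516
shift cm [-0.04 -0.1   0.13] turn -0.001
```

Request:
servo_tool --increments '[{"claw": 4.5,"x": 0,"y": 0,"z": -2,"turn": 0},{"claw": 4.5,"x": 0,"y": 0,"z": -5,"turn": 0},{"claw": 4.5,"x": 0,"y": 0,"z": -8,"turn": 0},{"claw": 4.5,"x": 0,"y": 0,"z": -11,"turn": 0},{"claw": 4.5,"x": 0,"y": 0,"z": -14,"turn": 0}]'

```text
time_s: 10.3
eef_pos: [0.488, -0.2658, 0.218]
orientation: [-0.001, 0.995, -0.095, -0.001]
contact_force: [1.1, -0.5, -1.9]
width: 0.0512
```

Run:
```python
from h import *
go(.5656,.0937,.22,-.14)
```

```text
t 10.30 pos [ 0.488  -0.2658  0.218 ] yaw -0.1910 F [ 1.1 -0.5 -1.9] w 0.0512
shift cm [  0.79 -36.77  -0.17] turn -0.051
```

Request:
servo_tool --increments '[{"claw": 4.5,"x": 0.1,"y": -3,"z": 0,"turn": -0.05},{"claw": 4.5,"x": 0.2,"y": -7,"z": 0,"turn": -0.05},{"claw": 4.5,"x": 0.3,"y": -11.5,"z": 0,"turn": -0.05},{"claw": 4.5,"x": 0.4,"y": -16,"z": 0,"turn": -0.05},{"claw": 4.5,"x": 0.5,"y": -20.5,"z": 0,"turn": -0.05}]'

```text
time_s: 10.8
eef_pos: [0.5319, -0.0642, 0.217]
orientation: [-0.0, 0.997, -0.071, -0.001]
contact_force: [1.2, 0.3, -2.7]
width: 0.051
```

Request:
servo_tool --increments '[{"claw": 4.5,"x": 0.5,"y": -4.5,"z": 0,"turn": 0},{"claw": 4.5,"x": 0.5,"y": -9,"z": 0,"turn": 0},{"claw": 4.5,"x": 0.5,"y": -13,"z": 0,"turn": 0},{"claw": 4.5,"x": 0.5,"y": -15.5,"z": 0,"turn": 0},{"claw": 4.5,"x": 0.5,"y": -16.3,"z": 0,"turn": 0}]'

```text
time_s: 11.3
eef_pos: [0.5596, 0.0973, 0.2168]
orientation: [-0.0, 0.998, -0.069, -0.001]
contact_force: [0.3, -0.7, -2.4]
width: 0.0512
```

Request:
servo_tool --increments '[{"claw": 4.5,"x": 0,"y": 0,"z": 0,"turn": 0},{"claw": 4.5,"x": 0,"y": 0,"z": 0,"turn": 0},{"claw": 4.5,"x": 0,"y": 0,"z": 0,"turn": 0}]'

```text
time_s: 11.6
eef_pos: [0.5604, 0.0933, 0.2176]
orientation: [0.0, 0.997, -0.071, -0.0]
contact_force: [0.1, 0.5, -1.8]
width: 0.0514
```

Run:
```python
from h import *
go(.5656,.0937,.17,-.14)
s=robot.grab_frame("scene")[:,:,::-1]
cv2.imwrite("pics/held.png",cv2.resize(s[110:250,260:420],None,fx=4,fy=4,interpolation=cv2.INTER_CUBIC))
P=robot.sense()["eef_pos"]
print((proj("scene",P+[0,0,-.033])-[260,110])*4,(proj("scene",P+[0,0,-.063])-[260,110])*4)
```

```text
t 11.60 pos [0.5604 0.0933 0.2176] yaw -0.1426 F [ 0.1  0.5 -1.8] w 0.0514
shift cm [ 0.51 -0.12  4.76] turn -0.0026
[321.4316812  322.01719278] [321.09163926 353.56870145]
```

View pics/held.png

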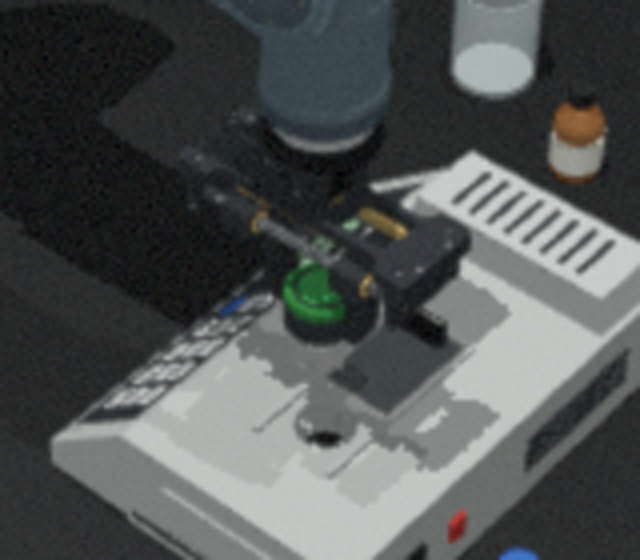

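The green cell is held upright, with its centre at about (318,295) in the crop and the well mouth below it at (323,425). I'm centring it over the well and lowering towards the pins.

Request:
servo_tool --increments '[{"claw": 4.5,"x": 0.5,"y": -0.1,"z": 2,"turn": 0},{"claw": 4.5,"x": 0.5,"y": -0.1,"z": 4,"turn": 0},{"claw": 4.5,"x": 0.5,"y": -0.1,"z": 5.5,"turn": 0},{"claw": 4.5,"x": 0.5,"y": -0.1,"z": 5.5,"turn": 0},{"claw": 4.5,"x": 0.5,"y": -0.1,"z": 5.5,"turn": 0}]'

```text
time_s: 12.15
eef_pos: [0.5656, 0.0945, 0.1629]
orientation: [0.0, 0.997, -0.071, -0.0]
contact_force: [1.8, -0.6, -3.0]
width: 0.0513
```

Run:
```python
from h import *
go(.5656,.0937,.145,-.14)
```

```text
t 12.15 pos [0.5656 0.0945 0.1629] yaw -0.1417 F [ 1.8 -0.6 -3. ] w 0.0513
shift cm [0.01 0.08 1.79] turn -0.0017
```

Request:
servo_tool --increments '[{"claw": 4.5,"x": 0,"y": 0.05,"z": 0.5,"turn": 0},{"claw": 4.5,"x": 0,"y": 0.05,"z": 1,"turn": 0},{"claw": 4.5,"x": 0,"y": 0.05,"z": 1.3,"turn": 0},{"claw": 4.5,"x": 0,"y": 0.05,"z": 1.3,"turn": 0}]'

```text
time_s: 12.55
eef_pos: [0.5652, 0.0945, 0.1494]
orientation: [0.0, 0.998, -0.07, -0.0]
contact_force: [0.2, 0.1, -2.1]
width: 0.0512
```

Request:
servo_tool --increments '[{"claw": 4.5,"x": 0,"y": 0,"z": 0.2,"turn": 0},{"claw": 4.5,"x": 0,"y": 0,"z": 0.4,"turn": 0},{"claw": 4.5,"x": 0,"y": 0,"z": 0.4,"turn": 0}]'

```text
time_s: 12.85
eef_pos: [0.5653, 0.0945, 0.1456]
orientation: [0.0, 0.998, -0.07, -0.0]
contact_force: [0.1, 0.4, -1.1]
width: 0.0513
```

Request:
servo_tool --increments '[{"claw": 4.5,"x": 0,"y": 0,"z": 0.2,"turn": 0},{"claw": 4.5,"x": 0,"y": 0,"z": 0.3,"turn": 0},{"claw": 4.5,"x": 0,"y": 0,"z": 0.3,"turn": 0}]'

```text
time_s: 13.15
eef_pos: [0.5657, 0.0945, 0.1432]
orientation: [-0.0, 0.998, -0.07, 0.0]
contact_force: [-1.0, -0.2, 0.3]
width: 0.0515
```

Request:
servo_tool --increments '[{"claw": 4.5,"x": 0,"y": 0,"z": 0.1,"turn": 0},{"claw": 4.5,"x": 0,"y": 0,"z": 0.2,"turn": 0},{"claw": 4.5,"x": 0,"y": 0,"z": 0.2,"turn": 0}]'

```text
time_s: 13.45
eef_pos: [0.5658, 0.0946, 0.1428]
orientation: [-0.0, 0.998, -0.07, 0.0]
contact_force: [-5.1, -0.2, 12.6]
width: 0.0508
```

The foot is on the pins (12 N at TCP z 0.143, as expected). I'll ease off a little and turn to search.

Request:
servo_tool --increments '[{"claw": 4.5,"x": 0,"y": 0,"z": -0.05,"turn": 0.08},{"claw": 4.5,"x": 0,"y": 0,"z": -0.05,"turn": 0.16},{"claw": 4.5,"x": 0,"y": 0,"z": -0.05,"turn": 0.24}]'

```text
time_s: 13.75
eef_pos: [0.566, 0.0948, 0.1423]
orientation: [-0.0, 0.982, -0.191, 0.001]
contact_force: [-0.0, -0.1, 0.3]
width: 0.0506
```

Request:
servo_tool --increments '[{"claw": 4.5,"x": 0,"y": 0,"z": 0,"turn": 0.08},{"claw": 4.5,"x": 0,"y": 0,"z": 0,"turn": 0.16},{"claw": 4.5,"x": 0,"y": 0,"z": 0,"turn": 0.16}]'

```text
time_s: 14.05
eef_pos: [0.5654, 0.0945, 0.1411]
orientation: [0.0, 0.964, -0.268, -0.0]
contact_force: [-0.9, -0.3, -2.4]
width: 0.0514
```

Request:
servo_tool --increments '[{"claw": 4.5,"x": 0,"y": 0,"z": 0,"turn": 0.08},{"claw": 4.5,"x": 0,"y": 0,"z": 0,"turn": 0.16},{"claw": 4.5,"x": 0,"y": 0,"z": 0,"turn": 0.16}]'

```text
time_s: 14.35
eef_pos: [0.5655, 0.0941, 0.1412]
orientation: [0.0, 0.939, -0.343, 0.0]
contact_force: [-0.2, -1.1, -2.7]
width: 0.0513
```

```bash
python3 -c "
from h import *
print(robot.sense()['moment'])"
```

```text
[-0.34589761  0.04825602  0.02418876]
```

Request:
servo_tool --increments '[{"claw": 4.5,"x": 0,"y": 0,"z": 0.1,"turn": 0},{"claw": 4.5,"x": 0,"y": 0,"z": 0.15,"turn": 0},{"claw": 4.5,"x": 0,"y": 0,"z": 0.15,"turn": 0}]'

```text
time_s: 14.65
eef_pos: [0.5656, 0.0942, 0.1399]
orientation: [0.0, 0.939, -0.343, 0.0]
contact_force: [0.2, -3.0, -0.6]
width: 0.0512
```

```bash
python3 -c "
from h import *
print(robot.sense()['moment'])"
```

```text
[-0.60388858  0.11327677  0.10435826]
```

Request:
servo_tool --increments '[{"claw": 4.5,"x": 0,"y": 0,"z": 0.1,"turn": 0},{"claw": 4.5,"x": 0,"y": 0,"z": 0.15,"turn": 0},{"claw": 4.5,"x": 0,"y": 0,"z": 0.15,"turn": 0}]'

```text
time_s: 14.95
eef_pos: [0.5656, 0.0943, 0.1384]
orientation: [0.0, 0.939, -0.343, 0.0]
contact_force: [-1.1, -4.1, -0.2]
width: 0.0513
```

Request:
servo_tool --increments '[{"claw": 4.5,"x": 0,"y": 0,"z": 0.1,"turn": 0},{"claw": 4.5,"x": 0,"y": 0,"z": 0.1,"turn": 0},{"claw": 4.5,"x": 0,"y": 0,"z": 0.1,"turn": 0}]'

```text
time_s: 15.25
eef_pos: [0.5655, 0.0943, 0.1373]
orientation: [0.0, 0.939, -0.343, 0.0]
contact_force: [-0.5, -5.1, 0.5]
width: 0.0515
```

```bash
python3 -c "
from h import *
print(robot.sense()['moment']);go(.5656,.0937,.13)
s=robot.grab_frame('scene')[:,:,::-1]
cv2.imwrite('pics/pin.png',cv2.resize(s[150:240,280:410],None,fx=6,fy=6,interpolation=cv2.INTER_CUBIC))"
```

```text
[-0.92418831  0.11656046  0.09783234]
t 15.25 pos [0.5655 0.0943 0.1373] yaw -0.7009 F [-0.5 -5.1  0.5] w 0.0515
shift cm [0.04 0.04 0.73] turn None
```

View pics/pin.png

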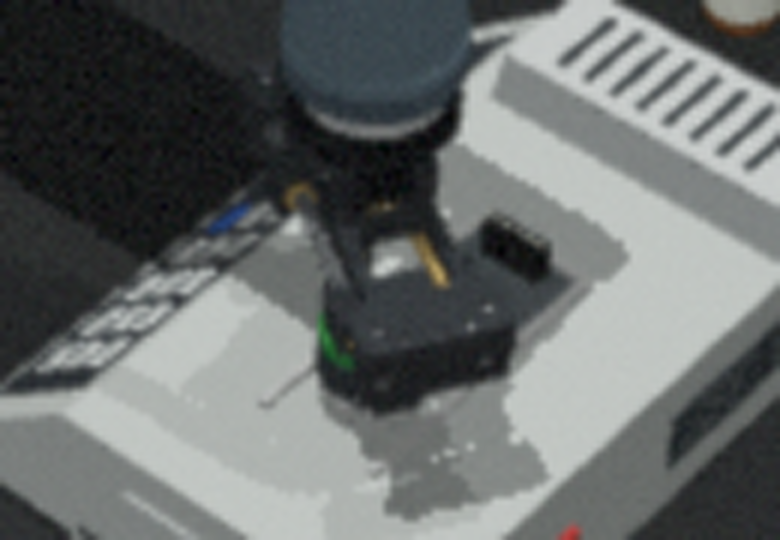

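The cell is about 6 mm below where it met the pins, with little vertical force, so the keyways seem to have entered. There's a 5 N side force in -y, which I'll ease off before going on.

Request:
servo_tool --increments '[{"claw": 4.5,"x": 0.06,"y": 0.08,"z": 0,"turn": 0},{"claw": 4.5,"x": 0.06,"y": 0.08,"z": 0,"turn": 0},{"claw": 4.5,"x": 0.06,"y": 0.08,"z": 0,"turn": 0}]'

```text
time_s: 15.6
eef_pos: [0.5653, 0.0937, 0.1372]
orientation: [-0.0, 0.939, -0.343, -0.0]
contact_force: [0.3, -2.3, -0.3]
width: 0.0513
```

Request:
servo_tool --increments '[{"claw": 4.5,"x": 0,"y": 0,"z": 0.15,"turn": 0},{"claw": 4.5,"x": 0,"y": 0,"z": 0.3,"turn": 0},{"claw": 4.5,"x": 0,"y": 0,"z": 0.3,"turn": 0}]'

```text
time_s: 15.9
eef_pos: [0.5652, 0.0935, 0.1339]
orientation: [0.0, 0.939, -0.343, -0.0]
contact_force: [-0.3, -1.8, -2.6]
width: 0.0512
```

```bash
python3 -c "
from h import *
print(robot.sense()['moment']);go(.5656,.0937,.13)"
```

```text
[-0.5261274   0.1046154   0.00843336]
t 15.90 pos [0.5652 0.0935 0.1339] yaw -0.7010 F [-0.3 -1.8 -2.6] w 0.0512
shift cm [ 0.02 -0.04  0.39] turn None
```

Request:
servo_tool --increments '[{"claw": 4.5,"x": 0.01,"y": 0.02,"z": 0.15,"turn": 0},{"claw": 4.5,"x": 0.01,"y": 0.02,"z": 0.3,"turn": 0},{"claw": 4.5,"x": 0.01,"y": 0.02,"z": 0.45,"turn": 0},{"claw": 4.5,"x": 0.01,"y": 0.02,"z": 0.45,"turn": 0}]'

```text
time_s: 16.3
eef_pos: [0.5652, 0.0933, 0.1295]
orientation: [0.0, 0.939, -0.343, -0.0]
contact_force: [-0.8, -0.9, -3.5]
width: 0.0513
```

Request:
servo_tool --increments '[{"claw": 4.5,"x": 0,"y": 0,"z": 0.15,"turn": 0},{"claw": 4.5,"x": 0,"y": 0,"z": 0.3,"turn": 0},{"claw": 4.5,"x": 0,"y": 0,"z": 0.3,"turn": 0}]'

```text
time_s: 16.6
eef_pos: [0.5653, 0.0933, 0.127]
orientation: [0.0, 0.939, -0.343, -0.0]
contact_force: [-3.2, -1.5, 3.7]
width: 0.0513
```

Request:
servo_tool --increments '[{"claw": 4.5,"x": 0,"y": 0,"z": 0.15,"turn": 0},{"claw": 4.5,"x": 0,"y": 0,"z": 0.3,"turn": 0},{"claw": 4.5,"x": 0,"y": 0,"z": 0.3,"turn": 0}]'

```text
time_s: 16.9
eef_pos: [0.5653, 0.0933, 0.124]
orientation: [0.0, 0.939, -0.343, -0.0]
contact_force: [-3.2, -1.0, 4.8]
width: 0.0512
```

```bash
python3 -c "
from h import *
print(robot.sense()['moment']);go(.5656,.0937,.123)"
```

```text
[-0.20232296  0.81746791  0.07515759]
t 16.90 pos [0.5653 0.0933 0.124 ] yaw -0.7009 F [-3.2 -1.   4.8] w 0.0512
shift cm [-0.   -0.05  0.1 ] turn None
```

Request:
servo_tool --increments '[{"claw": 4.5,"x": 0,"y": 0,"z": 0.1,"turn": 0},{"claw": 4.5,"x": 0,"y": 0,"z": 0.2,"turn": 0},{"claw": 4.5,"x": 0,"y": 0,"z": 0.2,"turn": 0}]'

```text
time_s: 17.2
eef_pos: [0.5654, 0.0933, 0.1234]
orientation: [0.0, 0.939, -0.343, -0.0]
contact_force: [-9.7, -1.4, 14.8]
width: 0.0511
```

Request:
servo_tool --increments '[{"claw": 4.5,"x": 0,"y": 0,"z": 0.1,"turn": 0},{"claw": 4.5,"x": 0,"y": 0,"z": 0.15,"turn": 0},{"claw": 4.5,"x": 0,"y": 0,"z": 0.15,"turn": 0}]'

```text
time_s: 17.5
eef_pos: [0.5654, 0.0932, 0.1232]
orientation: [0.0, 0.939, -0.343, -0.0]
contact_force: [-14.4, -1.9, 25.9]
width: 0.0514
```

```bash
python3 -c "
from h import *
print(robot.sense()['moment']);go(.5656,.0937,.123)"
```

```text
[-0.23046332  2.50745036  0.14058364]
t 17.50 pos [0.5654 0.0932 0.1232] yaw -0.7004 F [-14.4  -1.9  25.9] w 0.0514
shift cm [-0.01 -0.05  0.02] turn None
```

There's a hard stop at z 0.1232, exactly 20 mm below the pin contact, so the cell is home. I'll ease to a moderate push, hold, and check.

Request:
servo_tool --increments '[{"claw": 4.5,"x": 0,"y": 0,"z": -0.1,"turn": 0},{"claw": 4.5,"x": 0,"y": 0,"z": -0.1,"turn": 0},{"claw": 4.5,"x": 0,"y": 0,"z": -0.1,"turn": 0},{"claw": 4.5,"x": 0,"y": 0,"z": -0.1,"turn": 0},{"claw": 4.5,"x": 0,"y": 0,"z": -0.1,"turn": 0}]'

```text
time_s: 18.0
eef_pos: [0.5653, 0.0932, 0.1233]
orientation: [0.0, 0.939, -0.343, -0.0]
contact_force: [-10.2, -1.3, 18.2]
width: 0.0511
```

```bash
python3 -c "
from h import *
go(.5656,.0937,.123)
s=robot.grab_frame('scene')[:,:,::-1]
cv2.imwrite('pics/end.png',cv2.resize(s[150:350,170:410],None,fx=3,fy=3,interpolation=cv2.INTER_CUBIC))"
```

```text
t 18.00 pos [0.5653 0.0932 0.1233] yaw -0.7005 F [-10.2  -1.3  18.2] w 0.0511
shift cm [-0.01 -0.05  0.03] turn None
```

View pics/end.png

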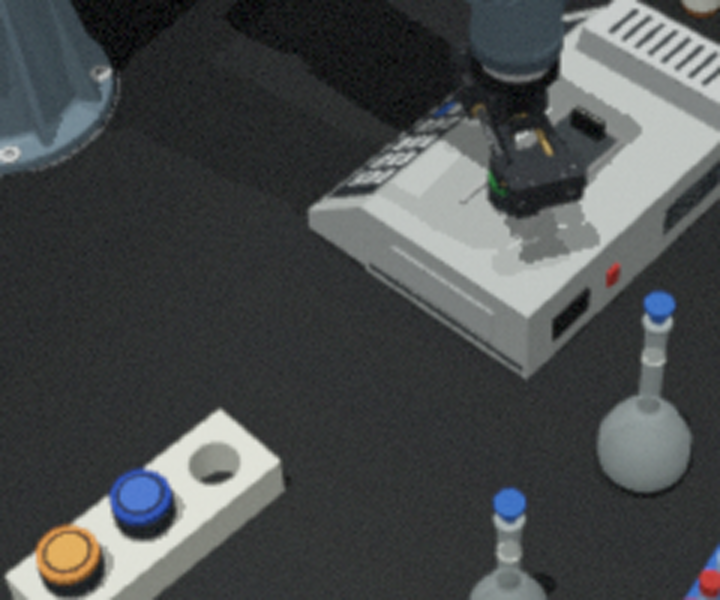

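The cell is down at the deck (crop 530,190), the shutter tab is at its open end (588,122), and the blue and amber cells and both flasks haven't moved. I'm handing in.

```bash
python3 -c "
from bench import robot
print(robot.finish_job()); s=robot.sense(); print(s['time_s'],s['eef_pos'],s['contact_force'],s['width'])"
```

```text
the job is handed in; nothing more can be done
None
the job is handed in; nothing more can be done
```

I handed the job in at about 18 s of the 72 s allowed, with the gripper still holding the green cell home in the well. The hand-in gave no verdict, so what follows rests on my own checks.

- **Shutter:** I slid it about 66 mm until it met its stop at 14 N. The last picture still shows it fully open.
- **Cell entry:** The cell met the pins at a tool height (TCP z) of 0.143 m. The keyways dropped in after about 0.56 rad of turning. A 5 N sideways load as it went in eased once I shifted the cell by about 1 mm.
- **Fully home:** The spring took up from about 0.128 m. The cell came to a hard stop at 0.1232 m, 20 mm below the pin contact, which matches the description.
- **Final hold:** The gripper pushes down with about 18 N, with about 10 N of sideways load in -x. The same proportion of sideways load showed when the cell pressed on the pins, so I took it as the arm flexing. The highest downward reading was 26 N, well below the 90 N limit.
- **Other things:** In the last picture the amber and blue cells and both flasks stand where they were. That picture did not show the beaker, bottles or pipette bulb, but nothing I did went near them.

**Disagreements:** The cameras placed the shutter tab and the well 2–4 mm away from where I felt them. I used the felt positions.

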